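Try the lids of a bin station for binding

TASK

Get the two lidded bins ready for refilling: swing each lid up slowly, feeling for a stiff or binding hinge, and leave every lid that swings freely right back, leaning past upright. One of them may bind part-way: do not force that one, but lower it gently until it is shut, without letting it drop, and stand the red hold sign upright on top of it; if none binds, leave the sign where it is. Do not knock the tape roll, the mug or the jar about.

Things in the scene. Friction and masses are not known exactly. Their poses are not given: they have to be found in the camera images.
- rack: bin station bolted to the bench: a grey steel frame 306 wide (y), 222 deep (x), holding two blue bins side by side, 142 apart, with grey lids; origin on the bench under the hinge axis, midway between the lids; x points away from the bins' fronts (bins from x -158 to -4, hinge housing behind them from 8 to 48, 120 high), y along the row, z up
- lid_left (a joint): angle of the lid at the +y end (the robot's left), rad: 0 shut (at start), grows as its front swings up and back; 1.57 upright, end stop 1.9. Lid 150 long, 132 wide, 6 thick, 0.35 kg. A free lid takes 2 to 4 N at the handle; let go, it drops from below upright, stays from beyond. A binding one springs back from somewhere in 0.4 to 0.9 rad, by 0.4 to 1 N more per mm; over 15 N at the handle harms it
- handle_left (a point): centre of the black T-shaped pull on the left lid: a round bar 14 thick and 36 long, lying parallel to the hinge line (rack y), on a 10 thick stem; the bar's centre is 32 above the lid's top, 135 from the hinge line towards the front edge and 38 above the hinge axis when shut. The point turns with the lid
- hinge_left (a point): the left lid's hinge axis at its middle, 132 above the bench; the axis runs along rack y
- top_left (a point): point on the top face of the left lid, 70 from the hinge line and 65 behind the handle, at the centre of the clear flat area (100 x 130); z is the lid's upward normal; it turns with the lid
- lid_right (a joint): angle of the lid at the -y end (the robot's right), rad: 0 shut (at start), grows as its front swings up and back; 1.57 upright, end stop 1.9. Lid 150 long, 132 wide, 6 thick, 0.35 kg. A free lid takes 2 to 4 N at the handle; let go, it drops from below upright, stays from beyond. A binding one springs back from somewhere in 0.4 to 0.9 rad, by 0.4 to 1 N more per mm; over 15 N at the handle harms it
- handle_right (a point): centre of the black T-shaped pull on the right lid: a round bar 14 thick and 36 long, lying parallel to the hinge line (rack y), on a 10 thick stem; the bar's centre is 32 above the lid's top, 135 from the hinge line towards the front edge and 38 above the hinge axis when shut. The point turns with the lid
- hinge_right (a point): the right lid's hinge axis at its middle, 132 above the bench; the axis runs along rack y
- top_right (a point): point on the top face of the right lid, 70 from the hinge line and 65 behind the handle, at the centre of the clear flat area (100 x 130); z is the lid's upward normal; it turns with the lid
- sign: red stand-up hold sign of rigid plastic, 70 g: a foot 44 (x) x 60 (y) x 6 high with an upright plate on its middle, 9 thick (x), 58 wide (y), its top 50 above the underside; origin at the centre of the underside; stands on the bench to one side of the bin station
- tape: roll of brown packing tape, 92 across, 48 high, lying flat; origin at the centre of its underside
- mug: white mug, 80 across, 92 high; origin at the centre of its underside
- jar: small closed jar with a white cap, 60 across, 75 high; origin at the centre of its underside

How it is judged:
On the way:
1. a binding lid has been swung up against its bind and felt, or, if none binds, both lids stand open ((contact force between rack and lid_left above 12 N or contact force between rack and lid_right above 12 N or value of joint each of lid_left, lid_right above 1.65 rad)), for 0.04 s.
At the end, for the whole second after the job is handed in: Free lids stand open past 1.65 rad. A binding lid is shut (under 0.06 rad) with the sign standing upright and still on it, centred within 35 mm front-back and 45 mm sideways of the clear area; if none binds, both are open and the sign is within 20 mm of its start (((value of joint each of lid_left, lid_right above 1.65 rad and distance of sign from where it was at the start of the episode below 0.02 m) or (value of joint lid_left below 0.06 rad and x of sign in the frame of top_left between -0.035 and 0.035 m and y of sign in the frame of top_left between -0.045 and 0.045 m and z of sign in the frame of top_left between -0.006 and 0.008 m and angle between sign's own z axis and vertical below 0.12 rad and linear speed of sign below 0.02 m/s and value of joint lid_right above 1.65 rad) or (value of joint lid_right below 0.06 rad and x of sign in the frame of top_right between -0.035 and 0.035 m and y of sign in the frame of top_right between -0.045 and 0.045 m and z of sign in the frame of top_right between -0.006 and 0.008 m and angle between sign's own z axis and vertical below 0.12 rad and linear speed of sign below 0.02 m/s and value of joint lid_left above 1.65 rad))); the robot touches nothing.
It fails at once if a binding lid was forced: over 120 N inside its hinge, reached by 16 to 20 N at its handle (contact force between rack and lid_left above 120 N or contact force between rack and lid_right above 120 N).
It fails at once if a lid was dropped or flung (faster than 3.0 rad/s) (velocity of joint any of lid_left, lid_right below -3 rad/s or velocity of joint any of lid_left, lid_right above 3 rad/s).
It fails at once if the tape roll, mug or jar was knocked away (moved more than 30 mm) (distance of any of tape, mug, jar from where it was at the start of the episode above 0.03 m).
It also fails if it takes over 64 s, if anything falls off the work surface, if the arm or the gripper's body presses on something with over 40 N, if the wrist force passes 120 N, or if a joint passes its speed limit or range.

ROBOT

A 7-joint arm with a two-finger parallel gripper is mounted at the origin on the work surface. World frame = base frame: x ahead of the robot, y to its left, z up, the work surface at z = 0. Lengths are in m, angles in rad, forces in N, time in s.
With the tool pointing down it reaches from about 0.4 to 0.85 m from the base axis. Payload 4.5 kg.
Tool frame: the origin (TCP) lies midway between the tips of the shut fingers; the grasp point (between the pads) lies 19 mm behind it; z points along the fingers, y is the direction in which the jaws open and shut (so a half turn about z gives the same grasp; the last joint's range is limited). The gripper opens to 88 mm and grips with 3 to 60 N. Pads are 18 mm wide; open, the fingers measure 123 mm over their backs; the gripper's body (75 mm by 187 mm) begins 45 mm behind the grasp point.
Start: joints at [-1.067, 0.689, -0.195, 1.565, 0.157, 0.902, -0.215], TCP at [0.283, 0.557, 0.239] pointing down, gripper open.
Joint ranges: [-3.01, 3.01], [-0.46, 2.08], [-1.47, 1.51], [0.13, 2.56], [-1, 4.14], [0.04, 2.09], [-2.66, 2.66]. Speed limits (rad/s): [2.57, 2.57, 3.14, 3.14, 3.14, 3.14, 3.14].

INTERFACE

Orientations are given as a unit quaternion [x, y, z, w].
In Python, from plant import r gives the robot as it stands. The module is installed in compiled form; this text tells all that it offers.
- The arm moves only by the tool carry_out, never from a script. Its argument "commands" is a list of rows, each a list of 6 numbers: the shift along the tool's x, y, z in m, then the turn, a rotation vector about the tool's x, y, z in degrees. In form: [[dx, dy, dz, wx, wy, wz], ...]. A call has 1 to 12 rows; each row is the pose to reach, as a shift and turn from the pose commanded when the call began, along the tool's axes at that moment; what a row does not reach only later rows make up. A row lasts 1/10 s, in which the tool goes at most 50 mm and 8.59 degrees, less where a joint would pass 70% of its speed; a pose out of reach is approached as far as the arm can. A call with a gripper value outside its range is refused whole. "fingers" is the closure in counts, from 0 (fully open) to 255 (shut), set as the call begins (left out, the last holds). The fingers move at their own pace and stop on an object; "grip_force" is the grip in N (left out, the last holds). Time passes only in rows, so rows that repeat a pose let the fingers close. It gives the time, the measured TCP pose, the force and the opening at its end, in the units of the state.
- r.get_state(): the state, without advancing time (a new reading comes with each control period).
- r.snapshot(name): name is "scene" or "top" or "wrist"; returns a dict with "img" (400x640x3 uint8, blue, green, red), "intrinsics" (3x3 intrinsics, pixels), "k1" (the pictures are not rectified: a ray, as slopes to the right and down, at radius r is drawn at 1 + k1 r^2 times it, then the intrinsics apply), "extrinsics" (4x4, takes a point from camera to world coordinates); the wrist camera has in their place "tool_from_camera" (4x4, takes a point from camera to tool coordinates, whose origin is the TCP and whose axes are the flange's). Camera axes: x right, y down, z forward; pixel columns grow to the right and rows downward; lengths in m; the calibration is good to about 2 mm. A picture is of the moment at which its call begins: read the wrist's pose just before it. There is no depth.
- r.finish_job(): hands the job in, once; it reports no verdict.
Trained networks look in a picture, given as the dict that the camera call returned (one of the last four; its "shot" number tells which), for a name from the list of things; names that differ only in an ending like _2 or _b are one class to them, and where a whole thing is asked for, a point or a joint stands for the part that bears it (a point fixed in the world has none). Each returns a list of dicts, best first, with "p" (0 to 1); they miss things now and then, are a little off and sometimes report something else, mostly with a low value. They report only what shows in the picture. A call takes as long as a camera call.
- r.spot_in(picture, label): "xyz" ([x, y, z] in m, in world coordinates, good to about 4 mm: the middle of the surface that is visible of it).
- r.spot_point(picture, label): "xyz" ([x, y, z] in m, in world coordinates, good to about 4 mm: a listed point, or the origin of a listed thing).
The state is a dict: "clock": time; "q": joint angles; "qd": joint speeds; "joint_torque": joint torques, N m; "tool_pos": TCP position; "eef_rot": TCP orientation; "contact_force": force on the tool from outside, world axes, zero at the start; "moment": the same for the moment, N m; "opening": opening from 0.0 (shut) to 1.0 (fully open).
Only numpy, scipy, OpenCV 4.12 (cv2) and the standard library are available. Lean on these libraries where they do the work, as an engineer would, in place of code of your own. Each camera call takes 0.05 s, during which the arm holds its last target.

## Working session

There is one attempt and no reset: what is moved stays moved. The work goes in short steps, Python scripts to look and compute and a tool call to move; the robot and the scene stay as the last step left them, time stands still between calls to the robot, and variables do not carry over. Pictures are saved under pics/ and viewed, and the job is handed in when it is done.

Besides the shell and the picture viewer there is one more tool, called by a JSON object that holds its "api" and its "payload". carry_out: Moves the arm, as the interface text tells. Its arguments: {"type":"object","properties":{"commands":{"type":"array","items":{"type":"array","items":{"type":"number"}}},"fingers":{"type":"number"},"grip_force":{"type":"number"}},"required":["commands"]}

```bash
mkdir -p pics; ls; cat > h.py <<'E'
import numpy as np,cv2
from plant import r
from scipy.spatial.transform import Rotation as R
np.set_printoptions(precision=4,suppress=True)
E
python3 - <<'E'
from h import *
s=r.get_state(); print(s)
for n in ["scene","top"]:
    p=r.snapshot(n); cv2.imwrite(f"pics/{n}0.png",p["img"])
    print(n,p["extrinsics"])
    for l in ["handle_left","handle_right","hinge_left","hinge_right","top_left","top_right","sign","tape","mug","jar","rack"]:
        print(l,[(np.array(d["xyz"]),round(d["p"],2)) for d in r.spot_point(p,l)[:2]])
print(r.get_state()["clock"])
E
```

```text
pics
{'clock': 0.0, 'q': array([-1.0672,  0.6899, -0.1945,  1.5663,  0.1573,  0.9025, -0.2151]), 'qd': array([ 0.0002,  0.0019, -0.0005, -0.0006, -0.0021,  0.0009,  0.0002]), 'joint_torque': array([ -0.0001, -52.759 ,  -1.267 , -15.3437,  -0.0527,   0.0065,
         0.0002]), 'tool_pos': array([0.2827, 0.5567, 0.2379]), 'eef_rot': array([ 0.2327,  0.9726, -0.0009, -0.0001]), 'contact_force': array([-0.0788,  0.4408,  0.015 ]), 'moment': array([-0.0133,  0.0199,  0.0103]), 'opening': 1.001028064401007}
scene [[ 0.3065  0.7223 -0.6199  1.1091]
 [ 0.9518 -0.2274  0.2056 -0.2072]
 [ 0.0076 -0.6531 -0.7572  0.8619]
 [ 0.      0.      0.      1.    ]]
handle_left [(array([0.4452, 0.0619, 0.171 ]), 0.61)]
handle_right [(array([ 0.4584, -0.0781,  0.1679]), 0.8)]
hinge_left [(array([0.577 , 0.0738, 0.1312]), 0.65), (array([ 0.456 , -0.3858,  0.0017]), 0.36)]
hinge_right [(array([ 0.5933, -0.0646,  0.1326]), 0.68)]
top_left [(array([0.5148, 0.0694, 0.1384]), 0.86)]
top_right [(array([ 0.5207, -0.0772,  0.1418]), 0.89)]
sign []
tape [(array([ 0.4584, -0.3847, -0.0004]), 0.68)]
mug [(array([ 0.5
[... 313 characters left out ...]

handle_left []
handle_right [(array([0.4211, 0.3537, 0.0024]), 0.71), (array([ 0.4592, -0.0733,  0.168 ]), 0.6)]
hinge_left [(array([0.5818, 0.0726, 0.1281]), 0.8)]
hinge_right [(array([ 0.5956, -0.0659,  0.1326]), 0.77), (array([0.5857, 0.0052, 0.003 ]), 0.72)]
top_left [(array([0.5064, 0.0678, 0.1392]), 0.97)]
top_right [(array([ 0.5226, -0.0705,  0.1417]), 0.63), (array([0.4473, 0.0602, 0.1699]), 0.39)]
sign [(array([0.4173, 0.353 , 0.0032]), 0.51)]
tape [(array([ 0.4584, -0.3832,  0.0014]), 0.93)]
mug [(array([ 0.5877, -0.3782,  0.0029]), 0.88)]
jar [(array([ 0.5834,  0.396 , -0.0022]), 0.64)]
rack [(array([0.5847, 0.0065, 0.0016]), 0.71), (array([ 0.5198, -0.0729,  0.144 ]), 0.38)]
1.2
```

View pics/scene0.png

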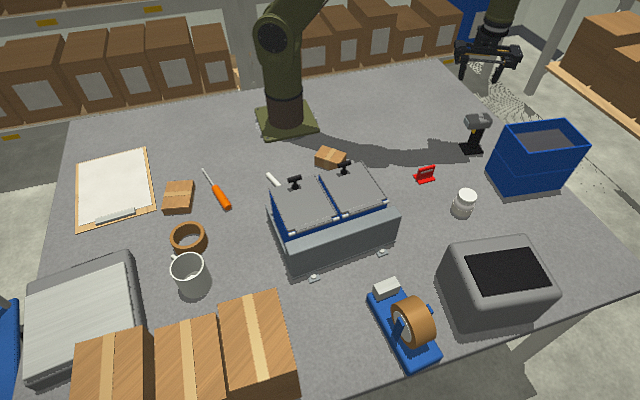

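View pics/top0.png

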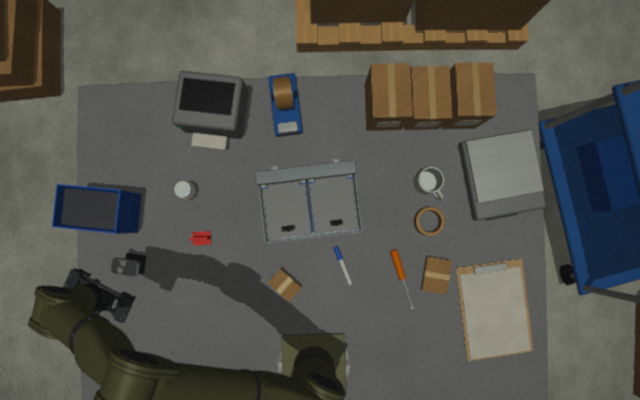

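```bash
cat >> h.py <<'E'
def rel(tp,ydir_deg=None,s=None):
    """shift in tool axes to world tcp tp; turn about tool z so that tool y has world heading ydir_deg"""
    s=s or r.get_state(); Rm=R.from_quat(s["eef_rot"]).as_matrix()
    d=Rm.T@(np.array(tp)-s["tool_pos"]); out=[np.round(d*1000,1)]
    if ydir_deg is not None:
        a=np.arctan2(*(R.from_euler('z',0).as_matrix()@Rm[:,1])[[1,0]]); 
        Rd=R.from_euler('z',np.deg2rad(ydir_deg)).as_matrix()@np.array([[0,1,0],[1,0,0],[0,0,-1.]]) # y->? 
        y=np.array([np.cos(np.deg2rad(ydir_deg)),np.sin(np.deg2rad(ydir_deg)),0]); z=np.array([0,0,-1.]); x=np.cross(y,z)
        out.append(np.round(np.rad2deg(R.from_matrix(Rm.T@np.c_[x,y,z]).as_rotvec()),2))
    return out
E
python3 - <<'E'
from h import *
print(rel([0.446,0.062,0.27],95.2)); print(r.get_state()["clock"])
E
```

```text
[array([-369.6, -367.8,  -31.3]), array([  0.  ,   0.  , -32.12])]
1.2
```

{"api": "carry_out", "payload": {"commands": [[-0.03,-0.03,-0.003,0,0,-3],[-0.065,-0.065,-0.006,0,0,-6],[-0.1,-0.1,-0.01,0,0,-10],[-0.135,-0.135,-0.013,0,0,-13],[-0.17,-0.17,-0.016,0,0,-16],[-0.205,-0.205,-0.019,0,0,-19],[-0.24,-0.24,-0.022,0,0,-22],[-0.275,-0.275,-0.025,0,0,-25],[-0.305,-0.305,-0.028,0,0,-28],[-0.335,-0.335,-0.03,0,0,-30],[-0.358,-0.356,-0.031,0,0,-31.5],[-0.37,-0.368,-0.031,0,0,-32.1]], "fingers": 0, "grip_force": 30}}

```text
clock: 2.4
tool_pos: [0.4472, 0.0583, 0.2699]
eef_rot: [-0.043, 0.999, -0.001, 0.0]
contact_force: [-0.3, -0.1, -0.0]
opening: 1.002
```

```bash
python3 - <<'E'
from h import *
s=r.get_state();print(s["tool_pos"],s["eef_rot"],s["contact_force"])
p=r.snapshot("wrist"); cv2.imwrite("pics/w1.png",p["img"]); print(p["tool_from_camera"],p["k1"],p["intrinsics"])
for l in ["handle_left","handle_right","hinge_left","top_left","top_right"]:
    print(l,[(np.array(d["xyz"]),round(d["p"],2)) for d in r.spot_point(p,l)[:2]])
p=r.snapshot("top"); cv2.imwrite("pics/t1.png",p["img"])
for l in ["sign"]:
    print(l,[(np.array(d["xyz"]),round(d["p"],2)) for d in r.spot_point(p,l)[:2]])
E
```

```text
[0.4472 0.0583 0.2699] [-0.0432  0.9991 -0.0005  0.0004] [-0.3388 -0.1016 -0.007 ]
[[ 0.0006 -0.9661 -0.2581  0.0665]
 [ 1.      0.0006  0.0001  0.0006]
 [ 0.     -0.2581  0.9661 -0.147 ]
 [ 0.      0.      0.      1.    ]] -0.010475221279644049 [[348.232    0.     320.4153]
 [  0.     348.232  195.0745]
 [  0.       0.       1.    ]]
handle_left [(array([0.4434, 0.0609, 0.1704]), 0.96), (array([ 0.5891,  0.0043, -0.0017]), 0.39)]
handle_right [(array([ 0.4573, -0.0766,  0.1695]), 0.77)]
hinge_left [(array([ 0.5943, -0.0665,  0.1306]), 0.58), (array([0.5784, 0.0753, 0.1322]), 0.56)]
top_left [(array([ 0.4536, -0.0767,  0.1708]), 0.69), (array([0.5088, 0.0694, 0.1413]), 0.6)]
top_right [(array([ 0.5271, -0.0743,  0.1421]), 0.7), (array([0.5868, 0.0063, 0.0007]), 0.67)]
sign [(array([0.4205, 0.3531, 0.0025]), 0.59), (array([ 0.582 ,  0.3958, -0.0008]), 0.45)]
```

View pics/w1.png

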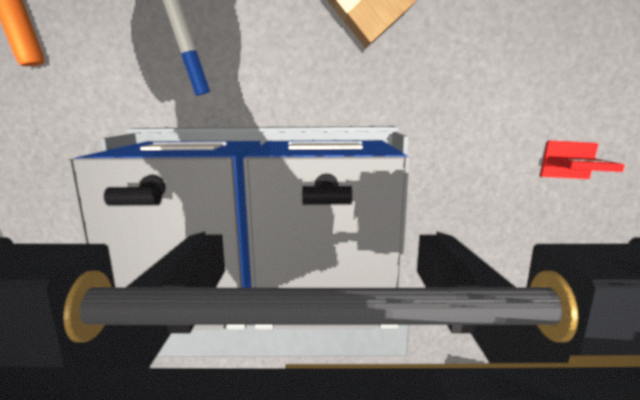

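```bash
cat >> h.py <<'E'
def cam(p,s):
    if "extrinsics" in p: return np.array(p["extrinsics"])
    T=np.eye(4);T[:3,:3]=R.from_quat(s["eef_rot"]).as_matrix();T[:3,3]=s["tool_pos"]
    return T@np.array(p["tool_from_camera"])
def pix2w(E,K,k1,uv,z):
    x=np.array([(uv[0]-K[0,2])/K[0,0],(uv[1]-K[1,2])/K[1,1]]); y=x.copy()
    for _ in range(10): y=x/(1+k1*(y@y))
    d=E[:3,:3]@np.r_[y,1]; o=E[:3,3]; return o+d*(z-o[2])/d[2]
E
python3 - <<'E'
from h import *
im=cv2.imread("pics/w1.png"); 
g=cv2.cvtColor(im,cv2.COLOR_BGR2GRAY)
cv2.imwrite("pics/w1c.png",cv2.resize(im[80:330,120:520],None,fx=2,fy=2,interpolation=cv2.INTER_CUBIC))
E
```

```text
(no output)
```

View pics/w1c.png

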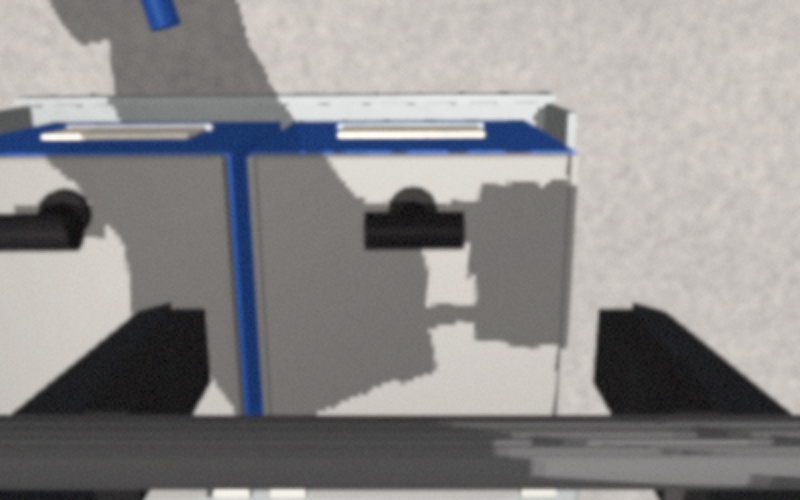

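```bash
python3 - <<'E'
from h import *
s=r.get_state(); 
p=r.snapshot("wrist"); E=cam(p,s); K=np.array(p["intrinsics"]);k=p["k1"]
for uv in [(302,194.5),(351.7,194.5),(326.8,194.5),(326.8,185.5),(326.8,203.5)]: print(uv,pix2w(E,K,k,uv,.170))
# lid front edge corners z=.138
for uv in [(75,158),(245,157),(406,155.5)]: print(uv,pix2w(E,K,k,uv,.138))
print([(np.array(d["xyz"]),round(d["p"],2)) for d in r.spot_point(p,"handle_left")[:2]])
print(s["tool_pos"],R.from_quat(s["eef_rot"]).as_matrix())
E
```

```text
(302, 194.5) [0.4461 0.0503 0.17  ]
(351.7, 194.5) [0.4427 0.0866 0.17  ]
(326.8, 194.5) [0.4444 0.0684 0.17  ]
(326.8, 185.5) [0.4377 0.0677 0.17  ]
(326.8, 203.5) [0.4513 0.0691 0.17  ]
(75, 158) [ 0.4414 -0.1361  0.138 ]
(245, 157) [0.4279 0.0011 0.138 ]
(406, 155.5) [0.4146 0.1301 0.138 ]
[(array([0.4436, 0.0623, 0.1693]), 0.69)]
[0.4459 0.0632 0.2698] [[-0.9957 -0.093   0.0001]
 [-0.093   0.9957  0.0006]
 [-0.0001  0.0006 -1.    ]]
```

{"api": "carry_out", "payload": {"commands": [[0,0,0.03,0,0,0],[0,0,0.06,0,0,0],[0,0,0.09,0,0,0],[0,0,0.105,0,0,0],[0,0,0.115,0,0,0],[0,0,0.118,0,0,0],[0,0,0.118,0,0,0]]}}

```text
clock: 3.6
tool_pos: [0.4464, 0.062, 0.1518]
eef_rot: [-0.045, 0.999, 0.0, 0.0]
contact_force: [0.3, 0.3, 1.0]
opening: 0.996
```

```bash
python3 - <<'E'
from h import *
s=r.get_state();print(s["tool_pos"],s["contact_force"])
p=r.snapshot("wrist"); cv2.imwrite("pics/w2.png",p["img"]); 
E
```

```text
[0.4464 0.062  0.1518] [0.3216 0.2811 0.989 ]
```

View pics/w2.png

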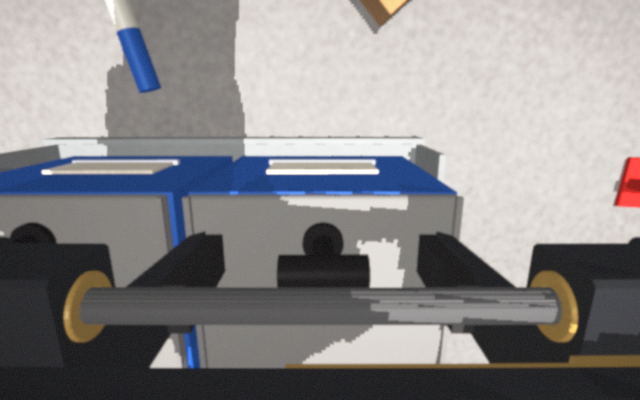

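{"api": "carry_out", "payload": {"commands": [[0,0.001,0,0,0,0],[0,0.001,0,0,0,0],[0,0.001,0,0,0,0],[0,0.001,0,0,0,0],[0,0.001,0,0,0,0],[0,0.001,0,0,0,0],[0,0.001,0,0,0,0],[0,0.001,0,0,0,0]], "fingers": 255, "grip_force": 30}}

```text
clock: 4.45
tool_pos: [0.4461, 0.063, 0.1517]
eef_rot: [-0.045, 0.999, 0.0, 0.0]
contact_force: [0.1, 0.6, 0.4]
opening: 0.399
```

```bash
cat > arc.py <<'E'
from h import *
def pos(th):  # handle rel hinge in rack x,z (mm)
    return np.array([-135*np.cos(th)+38*np.sin(th), 135*np.sin(th)+38*np.cos(th)])
# tool x = -rack x ; tool z = down
def row(th0,th): d=pos(th)-pos(th0); return np.round([-d[0],-d[1]],1)
if __name__=="__main__":
    for th in np.arange(0,1.85,.05): print(round(th,2),row(0,th))
E
python3 arc.py; python3 -c "
from h import *
s=r.get_state();print(s['tool_pos'],s['contact_force'],s['opening'])"
```

```text
0.0 [-0. -0.]
0.05 [-2.1 -6.7]
0.1 [ -4.5 -13.3]
0.15 [ -7.2 -19.7]
0.2 [-10.2 -26.1]
0.25 [-13.6 -32.2]
0.3 [-17.3 -38.2]
0.35 [-21.2 -44. ]
0.4 [-25.5 -49.6]
0.45 [-30.  -54.9]
0.5 [-34.7 -60.1]
0.55 [-39.8 -65. ]
0.6 [-45.  -69.6]
0.65 [-50.5 -74. ]
0.7 [-56.2 -78. ]
0.75 [-62.1 -81.8]
0.8 [-68.2 -85.3]
0.85 [-74.5 -88.5]
0.9 [-80.8 -91.4]
0.95 [-87.4 -93.9]
1.0 [-94.  -96.1]
1.05 [-100.8  -98. ]
1.1 [-107.6  -99.5]
1.15 [-114.5 -100.7]
1.2 [-121.5 -101.6]
1.25 [-128.5 -102.1]
1.3 [-135.5 -102.2]
1.35 [-142.5 -102. ]
1.4 [-149.5 -101.5]
1.45 [-156.5 -100.6]
1.5 [-163.4  -99.3]
1.55 [-170.2  -97.8]
1.6 [-176.9  -95.8]
1.65 [-183.6  -93.6]
1.7 [-190.1  -91. ]
1.75 [-196.5  -88.1]
1.8 [-202.7  -84.8]
[0.4461 0.063  0.1517] [0.0946 0.5623 0.3988] 0.398835412812365
```

{"api": "carry_out", "payload": {"commands": [[-0.001,0,-0.0033,0,0,0],[-0.0021,0,-0.0067,0,0,0],[-0.0033,0,-0.01,0,0,0],[-0.0045,0,-0.0133,0,0,0],[-0.0058,0,-0.0165,0,0,0],[-0.0072,0,-0.0197,0,0,0],[-0.0087,0,-0.0229,0,0,0],[-0.0102,0,-0.0261,0,0,0],[-0.0119,0,-0.0292,0,0,0],[-0.0136,0,-0.0322,0,0,0]]}}

```text
clock: 5.45
tool_pos: [0.4594, 0.0642, 0.1841]
eef_rot: [-0.045, 0.999, 0.0, -0.0]
contact_force: [-2.0, 3.7, -2.6]
opening: 0.402
```

```bash
cat > st.py <<'E'
from arc import *
import sys
y0=float(sys.argv[1]) if len(sys.argv)>1 else 0
s=r.get_state();print(s['clock'],s['tool_pos'],s['contact_force'],s['opening'])
rx=np.array([.9956,.0932]); H={'L':(.5799+.0006,.0756),'R':(.5932,-.0658)}[sys.argv[1] if len(sys.argv)>1 else 'L'] if False else None
E
python3 -c "
from h import *
s=r.get_state();print(s['tool_pos'],s['contact_force'],s['opening'])
p=r.snapshot('scene');cv2.imwrite('pics/s2.png',p['img'][130:300,200:470].repeat(2,0).repeat(2,1))"
```

```text
[0.4594 0.0642 0.1841] [-2.0381  3.6684 -2.6341] 0.40158643937493843
```

View pics/s2.png

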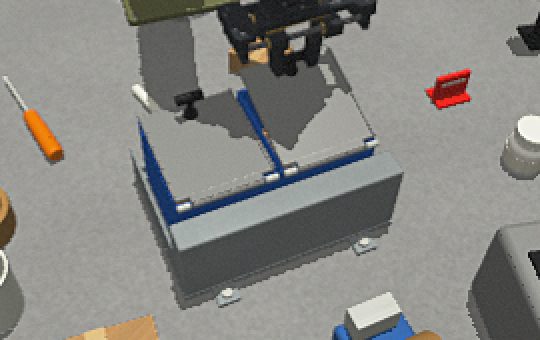

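{"api": "carry_out", "payload": {"commands": [[-0.0018,0.0003,-0.003,0,0,0],[-0.0037,0.0005,-0.006,0,0,0],[-0.0056,0.0005,-0.0089,0,0,0],[-0.0076,0.0005,-0.0118,0,0,0],[-0.0076,0.0005,-0.0118,0,0,0]]}}

```text
clock: 6.0
tool_pos: [0.4671, 0.0649, 0.1961]
eef_rot: [-0.045, 0.999, -0.0, -0.0]
contact_force: [-3.7, 2.3, -1.3]
opening: 0.401
```

{"api": "carry_out", "payload": {"commands": [[-0.0021,0,-0.0028,0,0,0],[-0.0043,0,-0.0056,0,0,0],[-0.0043,0,-0.0056,0,0,0]]}}

```text
clock: 6.3
tool_pos: [0.4714, 0.0653, 0.2017]
eef_rot: [-0.045, 0.999, -0.0, -0.0]
contact_force: [-4.0, 1.4, 0.2]
opening: 0.398
```

{"api": "carry_out", "payload": {"commands": [[-0.0022,0,-0.0027,0,0,0],[-0.0045,0,-0.0053,0,0,0],[-0.0045,0,-0.0053,0,0,0]]}}

```text
clock: 6.6
tool_pos: [0.4759, 0.0657, 0.2071]
eef_rot: [-0.045, 0.999, -0.0, -0.0]
contact_force: [-5.7, 2.5, 1.0]
opening: 0.401
```

{"api": "carry_out", "payload": {"commands": [[-0.002,0.0003,-0.003,0,0,0],[-0.004,0.0005,-0.0059,0,0,0],[-0.004,0.0005,-0.0059,0,0,0]]}}

```text
clock: 6.9
tool_pos: [0.4814, 0.0663, 0.2131]
eef_rot: [-0.045, 0.999, -0.0, 0.001]
contact_force: [-0.1, 0.2, -3.1]
opening: 0.401
```

{"api": "carry_out", "payload": {"commands": [[-0.0025,0,-0.0025,0,0,0],[-0.005,0,-0.005,0,0,0],[-0.005,0,-0.005,0,0,0]]}}

```text
clock: 7.2
tool_pos: [0.4861, 0.0667, 0.2178]
eef_rot: [-0.045, 0.999, -0.0, 0.001]
contact_force: [1.6, -1.4, -6.0]
opening: 0.402
```

{"api": "carry_out", "payload": {"commands": [[-0.0028,0,-0.0021,0,0,0],[-0.0056,0,-0.0042,0,0,0],[-0.0056,0,-0.0042,0,0,0]]}}

```text
clock: 7.5
tool_pos: [0.4906, 0.0672, 0.2219]
eef_rot: [-0.045, 0.999, -0.0, -0.0]
contact_force: [1.0, -1.9, -4.8]
opening: 0.4
```

{"api": "carry_out", "payload": {"commands": [[-0.0027,0,-0.0022,0,0,0],[-0.0055,0,-0.0044,0,0,0],[-0.0055,0,-0.0044,0,0,0]]}}

```text
clock: 7.8
tool_pos: [0.4962, 0.0677, 0.2264]
eef_rot: [-0.045, 0.999, -0.0, -0.0]
contact_force: [-0.6, -3.9, -3.1]
opening: 0.403
```

{"api": "carry_out", "payload": {"commands": [[-0.0028,-0.0003,-0.002,0,0,0],[-0.0057,-0.0006,-0.004,0,0,0],[-0.0057,-0.0006,-0.004,0,0,0]]}}

```text
clock: 8.1
tool_pos: [0.5018, 0.0682, 0.2305]
eef_rot: [-0.045, 0.999, 0.0, 0.0]
contact_force: [-2.9, -2.2, -0.5]
opening: 0.4
```

{"api": "carry_out", "payload": {"commands": [[-0.003,0,-0.0019,0,0,0],[-0.0059,0,-0.0038,0,0,0],[-0.0059,0,-0.0038,0,0,0]]}}

```text
clock: 8.4
tool_pos: [0.5078, 0.0688, 0.2344]
eef_rot: [-0.045, 0.999, 0.0, 0.0]
contact_force: [-2.8, -3.1, 1.3]
opening: 0.398
```

{"api": "carry_out", "payload": {"commands": [[-0.003,0,-0.0018,0,0,0],[-0.0061,0,-0.0035,0,0,0],[-0.0061,0,-0.0035,0,0,0]]}}

```text
clock: 8.7
tool_pos: [0.5141, 0.0693, 0.2379]
eef_rot: [-0.045, 0.999, 0.0, 0.0]
contact_force: [-2.5, -2.8, 3.6]
opening: 0.399
```

{"api": "carry_out", "payload": {"commands": [[-0.003,-0.0003,-0.0019,0,0,0],[-0.006,-0.0004,-0.0038,0,0,0],[-0.006,-0.0004,-0.0038,0,0,0]]}}

```text
clock: 9.0
tool_pos: [0.5208, 0.0699, 0.2414]
eef_rot: [-0.045, 0.999, 0.001, 0.001]
contact_force: [-0.8, -1.2, -3.5]
opening: 0.402
```

{"api": "carry_out", "payload": {"commands": [[-0.0032,0,-0.0015,0,0,0],[-0.0063,0,-0.003,0,0,0],[-0.0063,0,-0.003,0,0,0]]}}

```text
clock: 9.3
tool_pos: [0.5269, 0.0704, 0.2442]
eef_rot: [-0.045, 0.999, 0.001, 0.001]
contact_force: [0.8, 0.5, -6.6]
opening: 0.399
```

{"api": "carry_out", "payload": {"commands": [[-0.0033,0,-0.0014,0,0,0],[-0.0065,0,-0.0027,0,0,0],[-0.0065,0,-0.0027,0,0,0]]}}

```text
clock: 9.6
tool_pos: [0.5331, 0.071, 0.2468]
eef_rot: [-0.045, 0.999, 0.0, 0.0]
contact_force: [1.7, 2.2, -10.0]
opening: 0.399
```

{"api": "carry_out", "payload": {"commands": [[-0.0033,0,-0.0008,0,0,0],[-0.0068,0,-0.0014,0,0,0],[-0.0068,0,-0.0014,0,0,0]]}}

```text
clock: 9.9
tool_pos: [0.5398, 0.0716, 0.2489]
eef_rot: [-0.045, 0.999, 0.0, 0.001]
contact_force: [-1.0, 1.4, -3.1]
opening: 0.408
```

{"api": "carry_out", "payload": {"commands": [[-0.0034,-0.0002,-0.001,0,0,0],[-0.0068,-0.0002,-0.0019,0,0,0],[-0.0068,-0.0002,-0.0019,0,0,0]]}}

```text
clock: 10.2
tool_pos: [0.5468, 0.0722, 0.2509]
eef_rot: [-0.045, 0.999, 0.0, 0.001]
contact_force: [-2.7, 3.6, -0.3]
opening: 0.4
```

{"api": "carry_out", "payload": {"commands": [[-0.0034,0.0001,-0.0008,0,0,0],[-0.0068,0.0002,-0.0015,0,0,0],[-0.0103,0.0003,-0.0021,0,0,0],[-0.0137,0.0003,-0.0027,0,0,0],[-0.0172,0.0003,-0.0032,0,0,0],[-0.0207,0.0003,-0.0036,0,0,0],[-0.0242,0.0003,-0.0039,0,0,0],[-0.0277,0.0003,-0.0041,0,0,0],[-0.0312,0.0003,-0.0042,0,0,0],[-0.0347,0.0003,-0.0042,0,0,0]]}}

```text
clock: 11.2
tool_pos: [0.5811, 0.0753, 0.2547]
eef_rot: [-0.045, 0.999, 0.0, 0.0]
contact_force: [-3.0, 4.6, 5.0]
opening: 0.399
```

{"api": "carry_out", "payload": {"commands": [[-0.0035,0.0002,-0.0003,0,0,0],[-0.007,0.0004,-0.0005,0,0,0],[-0.0105,0.0005,-0.0003,0,0,0],[-0.014,0.0006,0.0,0,0,0],[-0.0175,0.0006,0.0005,0,0,0],[-0.021,0.0006,0.0009,0,0,0],[-0.0245,0.0006,0.0015,0,0,0],[-0.0279,0.0006,0.0022,0,0,0],[-0.0313,0.0006,0.0029,0,0,0],[-0.0347,0.0006,0.0037,0,0,0]]}}

```text
clock: 12.2
tool_pos: [0.615, 0.0785, 0.2503]
eef_rot: [-0.045, 0.999, -0.0, -0.0]
contact_force: [-2.4, 3.6, -2.5]
opening: 0.403
```

{"api": "carry_out", "payload": {"commands": [[-0.0034,0.0002,0.0009,0,0,0],[-0.0067,0.0004,0.0019,0,0,0],[-0.0101,0.0005,0.003,0,0,0],[-0.0134,0.0005,0.0042,0,0,0],[-0.0167,0.0005,0.0055,0,0,0],[-0.0199,0.0005,0.0068,0,0,0],[-0.0231,0.0005,0.0082,0,0,0],[-0.0263,0.0005,0.0097,0,0,0],[-0.0294,0.0005,0.0113,0,0,0],[-0.0325,0.0005,0.013,0,0,0],[-0.0325,0.0005,0.013,0,0,0]]}}

```text
clock: 13.3
tool_pos: [0.6478, 0.0816, 0.2374]
eef_rot: [-0.045, 0.999, -0.0, 0.0]
contact_force: [-3.5, -0.7, -4.0]
opening: 0.4
```

```bash
python3 -c "
from h import *
p=r.snapshot('scene');cv2.imwrite('pics/s3.png',p['img'][80:300,200:470].repeat(2,0).repeat(2,1))"
```

```text
(no output)
```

View pics/s3.png

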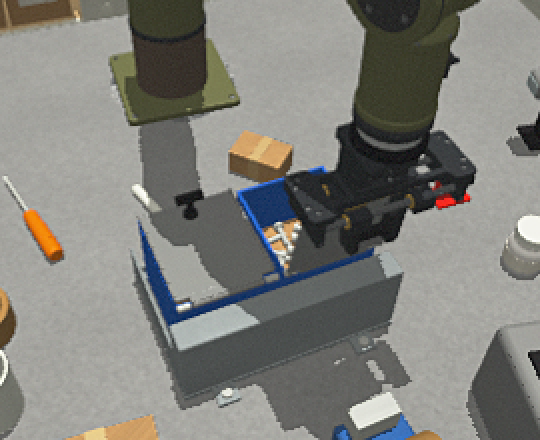

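{"api": "carry_out", "payload": {"commands": [[0,0,0,0,0,0],[0,0,0,0,0,0],[0,0,0,0,0,0],[0,0,0,0,0,0],[0,0,0,0,0,0],[0,0,-0.01,0,0,0],[0,0,-0.025,0,0,0],[0,0,-0.045,0,0,0],[0,0,-0.065,0,0,0],[0,0,-0.08,0,0,0],[0,0,-0.08,0,0,0]], "fingers": 0}}

```text
clock: 14.45
tool_pos: [0.6487, 0.0827, 0.3209]
eef_rot: [-0.045, 0.999, 0.001, 0.003]
contact_force: [0.1, 0.8, 0.2]
opening: 1.002
```

```bash
python3 -c "
from h import *
s=r.get_state();print(s['clock'],s['contact_force'],s['opening']);print(rel([.4587,-.0784,.27],95.35))
p=r.snapshot('scene');cv2.imwrite('pics/s4.png',p['img'][80:300,200:470].repeat(2,0).repeat(2,1))"
```

```text
14.45 [0.0616 0.8023 0.2346] 1.001964562564378
[array([ 204.1, -143.4,   49.6]), array([ 0.06,  0.33, -0.18])]
```

View pics/s4.png

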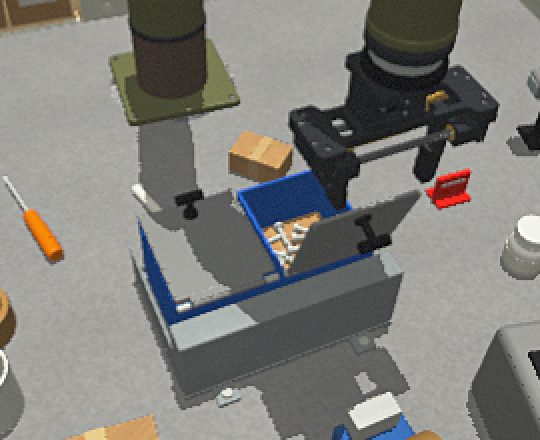

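{"api": "carry_out", "payload": {"commands": [[0.035,-0.02,0,0,0,0],[0.07,-0.045,0,0,0,0],[0.105,-0.07,0,0,0,0],[0.14,-0.095,0.005,0,0,0],[0.17,-0.12,0.02,0,0,0],[0.195,-0.138,0.035,0,0,0],[0.204,-0.143,0.05,0,0,0],[0.204,-0.143,0.05,0,0,0],[0.204,-0.143,0.05,0,0,0]]}}

```text
clock: 15.4
tool_pos: [0.4575, -0.0782, 0.2677]
eef_rot: [-0.045, 0.999, 0.0, 0.0]
contact_force: [-0.5, -0.7, 0.9]
opening: 1.001
```

```bash
python3 - <<'E'
from h import *
s=r.get_state();print(s["tool_pos"],s["eef_rot"],s["contact_force"])
p=r.snapshot("wrist"); cv2.imwrite("pics/w3.png",p["img"]);np.savez("w3.npz",E=cam(p,s),K=p["intrinsics"],k=p["k1"])
print([(np.array(d["xyz"]),round(d["p"],2)) for d in r.spot_point(p,"handle_right")[:2]])
E
```

```text
[ 0.4575 -0.0782  0.2677] [-0.0454  0.999   0.0004  0.    ] [-0.5187 -0.6585  0.9086]
[(array([ 0.456 , -0.0762,  0.1706]), 0.8)]
```

View pics/w3.png

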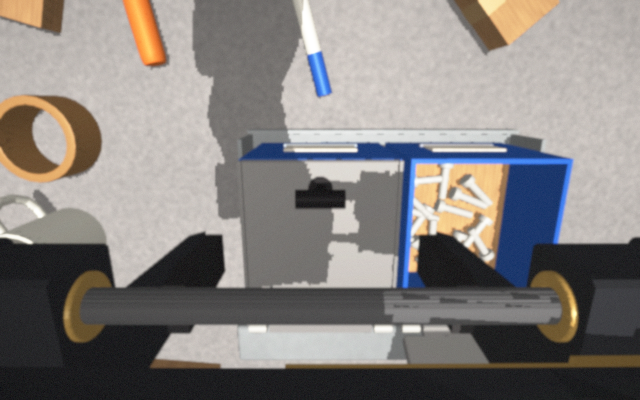

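```bash
python3 - <<'E'
from h import *
d=np.load("w3.npz")
for uv in [(295,199),(345.5,199),(320.2,199)]: print(pix2w(d["E"],d["K"],float(d["k"]),uv,.17))
print(rel([.4587,-.0782,.151],95.35))
E
```

```text
[ 0.461  -0.0959  0.17  ]
[ 0.4576 -0.0592  0.17  ]
[ 0.4593 -0.0776  0.17  ]
[array([  0. ,  -0.6, 117.2]), array([ 0.03,  0.11, -0.08])]
```

{"api": "carry_out", "payload": {"commands": [[-0.0004,-0.0002,0.03,0,0,0],[-0.0004,-0.0002,0.06,0,0,0],[-0.0004,-0.0002,0.09,0,0,0],[-0.0004,-0.0002,0.105,0,0,0],[-0.0004,-0.0002,0.113,0,0,0],[-0.0004,-0.0002,0.117,0,0,0],[-0.0004,-0.0002,0.117,0,0,0],[-0.0004,-0.0002,0.117,0,0,0]]}}

```text
clock: 16.3
tool_pos: [0.4583, -0.0788, 0.1514]
eef_rot: [-0.045, 0.999, -0.0, 0.001]
contact_force: [0.6, -0.5, 0.2]
opening: 0.999
```

{"api": "carry_out", "payload": {"commands": [[0,0,0,0,0,0],[0,0,0,0,0,0],[0,0,0,0,0,0],[0,0,0,0,0,0],[0,0,0,0,0,0],[0,0,0,0,0,0],[0,0,0,0,0,0],[0,0,0,0,0,0]], "fingers": 255, "grip_force": 30}}

```text
clock: 17.1
tool_pos: [0.4575, -0.0786, 0.1507]
eef_rot: [-0.045, 0.999, 0.0, 0.0]
contact_force: [0.8, 1.2, 0.7]
opening: 0.4
```

{"api": "carry_out", "payload": {"commands": [[-0.001,0,-0.0033,0,0,0],[-0.0021,0,-0.0067,0,0,0],[-0.0033,0,-0.01,0,0,0],[-0.0045,0,-0.0133,0,0,0],[-0.0058,0,-0.0165,0,0,0],[-0.0072,0,-0.0197,0,0,0],[-0.0087,0,-0.0229,0,0,0],[-0.0102,0,-0.0261,0,0,0],[-0.0119,0,-0.0292,0,0,0],[-0.0136,0,-0.0322,0,0,0]]}}

```text
clock: 18.1
tool_pos: [0.4706, -0.0774, 0.1831]
eef_rot: [-0.045, 0.999, 0.0, -0.001]
contact_force: [-1.6, 4.9, -2.1]
opening: 0.398
```

{"api": "carry_out", "payload": {"commands": [[-0.0018,0,-0.003,0,0,0],[-0.0037,0,-0.006,0,0,0],[-0.0056,0,-0.0089,0,0,0],[-0.0076,0,-0.0118,0,0,0],[-0.0076,0,-0.0118,0,0,0]]}}

```text
clock: 18.6
tool_pos: [0.4783, -0.0767, 0.1951]
eef_rot: [-0.045, 0.999, 0.0, -0.0]
contact_force: [-4.2, 4.0, 0.7]
opening: 0.4
```

{"api": "carry_out", "payload": {"commands": [[-0.0019,0.0003,-0.003,0,0,0],[-0.0039,0.0006,-0.0059,0,0,0],[-0.0039,0.0006,-0.0059,0,0,0]]}}

```text
clock: 18.9
tool_pos: [0.4828, -0.0763, 0.2011]
eef_rot: [-0.045, 0.999, -0.0, 0.0]
contact_force: [-3.6, 2.0, -0.6]
opening: 0.402
```

{"api": "carry_out", "payload": {"commands": [[-0.0022,0,-0.0027,0,0,0],[-0.0045,0,-0.0053,0,0,0],[-0.0045,0,-0.0053,0,0,0]]}}

```text
clock: 19.2
tool_pos: [0.4871, -0.0759, 0.2063]
eef_rot: [-0.045, 0.999, -0.0, 0.0]
contact_force: [-3.5, 1.0, -0.5]
opening: 0.397
```

{"api": "carry_out", "payload": {"commands": [[-0.0023,0,-0.0027,0,0,0],[-0.0045,0,-0.0053,0,0,0],[-0.0045,0,-0.0053,0,0,0]]}}

```text
clock: 19.5
tool_pos: [0.492, -0.0754, 0.2116]
eef_rot: [-0.045, 0.999, -0.0, 0.0]
contact_force: [-3.0, 2.0, -0.8]
opening: 0.4
```

{"api": "carry_out", "payload": {"commands": [[-0.0025,0,-0.0025,0,0,0],[-0.005,0,-0.005,0,0,0],[-0.005,0,-0.005,0,0,0]]}}

```text
clock: 19.8
tool_pos: [0.4966, -0.0749, 0.2163]
eef_rot: [-0.045, 0.999, -0.0, 0.0]
contact_force: [-3.2, 0.9, -3.6]
opening: 0.401
```

{"api": "carry_out", "payload": {"commands": [[-0.0015,0,-0.0014,0,0,0],[-0.003,0,-0.0027,0,0,0],[-0.003,0,-0.0027,0,0,0]]}}

```text
clock: 20.1
tool_pos: [0.4986, -0.0747, 0.2183]
eef_rot: [-0.045, 0.999, -0.0, -0.001]
contact_force: [-2.1, -0.4, -10.3]
opening: 0.397
```

{"api": "carry_out", "payload": {"commands": [[-0.0008,0,-0.0003,0,0,0],[-0.0015,0,-0.0005,0,0,0],[-0.0015,0,-0.0005,0,0,0]]}}

```text
clock: 20.4
tool_pos: [0.4992, -0.0747, 0.2188]
eef_rot: [-0.045, 0.999, -0.0, -0.002]
contact_force: [-5.4, -0.4, -10.7]
opening: 0.396
```

{"api": "carry_out", "payload": {"commands": [[0.0022,0,0.0016,0,0,0],[0.0045,0,0.0032,0,0,0],[0.007,0,0.0057,0,0,0],[0.0095,0,0.0082,0,0,0],[0.0117,0,0.0108,0,0,0],[0.014,0,0.0135,0,0,0],[0.0162,0,0.0161,0,0,0],[0.0185,0,0.0188,0,0,0],[0.0205,0,0.0217,0,0,0],[0.0224,-0.0003,0.0247,0,0,0],[0.0244,-0.0006,0.0276,0,0,0],[0.0263,-0.0006,0.0305,0,0,0]]}}

```text
clock: 21.6
tool_pos: [0.4745, -0.0769, 0.1886]
eef_rot: [-0.045, 0.999, 0.0, -0.0]
contact_force: [-4.3, -2.0, 3.4]
opening: 0.397
```

{"api": "carry_out", "payload": {"commands": [[0.0019,0,0.003,0,0,0],[0.0037,0.0003,0.006,0,0,0],[0.0054,0.0003,0.009,0,0,0],[0.0071,0.0003,0.0121,0,0,0],[0.0086,0.0003,0.0153,0,0,0],[0.0101,0.0002,0.0185,0,0,0],[0.0115,0.0002,0.0217,0,0,0],[0.0128,0,0.0249,0,0,0],[0.014,0,0.0282,0,0,0],[0.0152,0,0.0315,0,0,0],[0.0162,0,0.0348,0,0,0],[0.0168,0,0.0365,0,0,0]]}}

```text
clock: 22.8
tool_pos: [0.4588, -0.0785, 0.1522]
eef_rot: [-0.045, 0.999, 0.0, 0.001]
contact_force: [1.3, 1.1, 0.1]
opening: 0.399
```

{"api": "carry_out", "payload": {"commands": [[0.0003,0,0.001,0,0,0],[0.0005,0,0.0017,0,0,0],[0.0005,0,0.0019,0,0,0],[0.0005,0,0.0019,0,0,0]]}}

```text
clock: 23.2
tool_pos: [0.4584, -0.0785, 0.1508]
eef_rot: [-0.045, 0.999, 0.0, 0.001]
contact_force: [4.4, 2.6, 2.8]
opening: 0.402
```

{"api": "carry_out", "payload": {"commands": [[0,0,0,0,0,0],[0,0,0,0,0,0],[0,0,0,0,0,0],[0,0,0,0,0,0],[0,0,0,0,0,0],[0,0,-0.015,0,0,0],[0,0,-0.04,0,0,0],[0,0,-0.07,0,0,0],[0,0,-0.1,0,0,0]], "fingers": 0}}

```text
clock: 24.1
tool_pos: [0.4569, -0.0789, 0.2514]
eef_rot: [-0.045, 0.999, 0.0, -0.001]
contact_force: [-0.1, 0.0, 0.0]
opening: 1.001
```

```bash
python3 -c "
from h import *
s=r.get_state();print(s['clock'],s['tool_pos'],s['contact_force'],s['opening']);print(rel([.42,.353,.20],95.35))
p=r.snapshot('scene');cv2.imwrite('pics/s5.png',p['img'][80:300,200:470].repeat(2,0).repeat(2,1))
p=r.snapshot('top');cv2.imwrite('pics/t5.png',cv2.resize(p['img'][140:280,140:380],None,fx=3,fy=3))"
```

```text
24.1 [ 0.4569 -0.0789  0.2514] [-0.0762  0.0256  0.0155] 1.0011641338019124
[array([ -2.4, 433.4,  51.5]), array([ 0.02, -0.08, -0.16])]
```

View pics/s5.png

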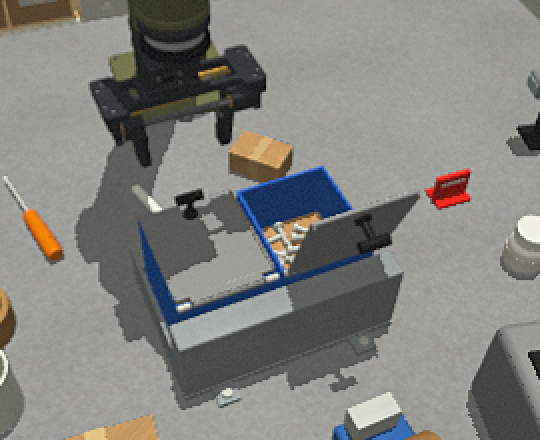

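View pics/t5.png

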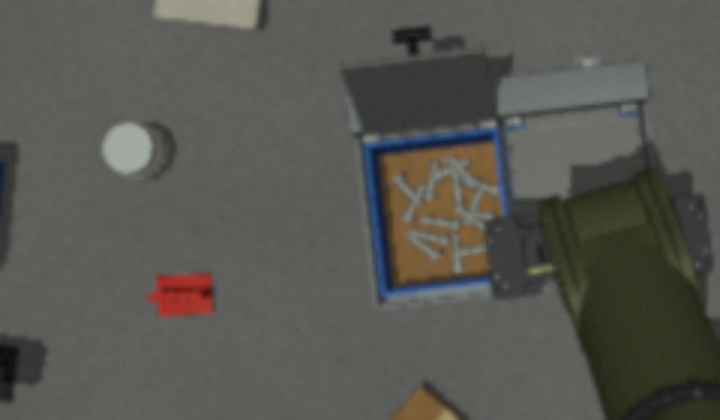

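{"api": "carry_out", "payload": {"commands": [[0,0.03,0,0,0,0],[0,0.07,0,0,0,0],[0,0.115,0,0,0,0],[0,0.16,0,0,0,0],[0,0.205,0,0,0,0],[0,0.25,0,0,0,0],[0,0.295,0,0,0,0],[0,0.34,0.005,0,0,0],[0,0.38,0.015,0,0,0],[-0.001,0.415,0.03,0,0,0],[-0.002,0.433,0.05,0,0,0],[-0.002,0.433,0.05,0,0,0]]}}

```text
clock: 25.4
tool_pos: [0.4178, 0.3544, 0.1975]
eef_rot: [-0.048, 0.999, -0.001, -0.002]
contact_force: [-1.4, -1.5, -0.5]
opening: 1.0
```

```bash
python3 - <<'E'
from h import *
s=r.get_state();print(s["tool_pos"],s["eef_rot"],s["contact_force"],s["q"])
p=r.snapshot("wrist"); cv2.imwrite("pics/w6.png",p["img"]);np.savez("w6.npz",E=cam(p,s),K=p["intrinsics"],k=p["k1"])
print([(np.array(d["xyz"]),round(d["p"],2)) for d in r.spot_point(p,"sign")[:2]])
E
```

```text
[0.4178 0.3544 0.1975] [-0.0477  0.9989 -0.0008 -0.0022] [-1.44   -1.5429 -0.5264] [-0.5775  0.6597 -0.3462  1.8344  0.3224  0.7071  0.5614]
[(array([ 0.4213,  0.3543, -0.0021]), 0.77)]
```

View pics/w6.png

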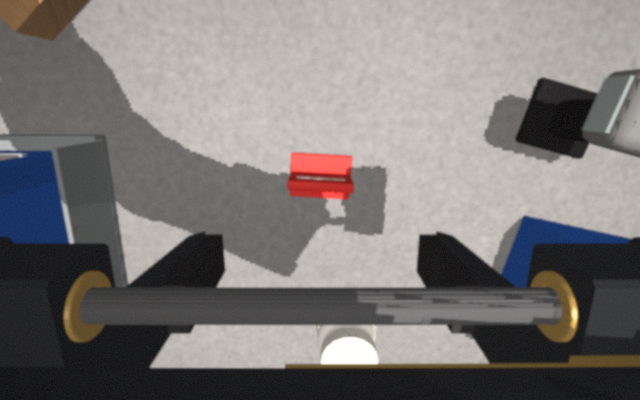

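```bash
python3 - <<'E'
from h import *
im=cv2.imread("pics/w6.png"); cv2.imwrite("pics/w6c.png",cv2.resize(im[130:220,260:380],None,fx=6,fy=6,interpolation=cv2.INTER_CUBIC))
E
```

```text
(no output)
```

View pics/w6c.png

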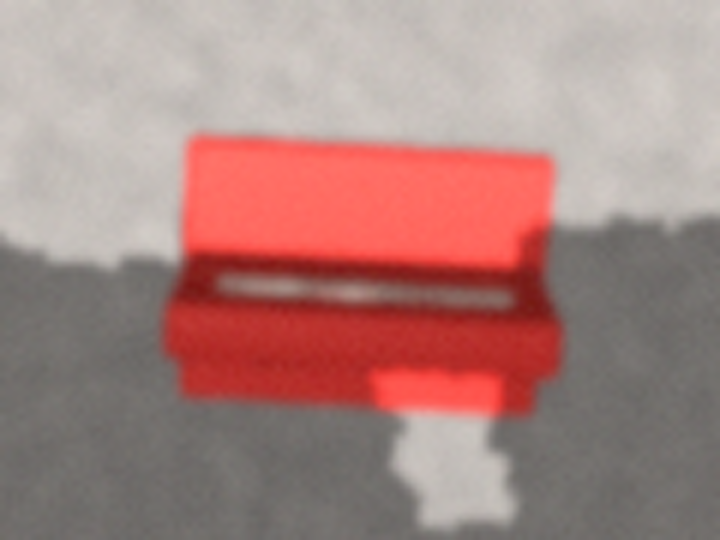

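```bash
python3 - <<'E'
from h import *
d=np.load("w6.npz")
f=lambda u,v,z: pix2w(d["E"],d["K"],float(d["k"]),(260+(u+.5)/6-.5,130+(v+.5)/6-.5),z)
F=[f(190,137,.006),f(552,157,.006),f(535,415,.006),f(182,400,.006)]
T=[f(168,310,.05),f(561,322,.05),f(557,375,.05),f(166,355,.05)]
for n,A in (("foot",F),("top",T)):
    A=np.array(A); print(n,A.mean(0),[ (round(np.linalg.norm(A[i]-A[(i+1)%4])*1000,1)) for i in range(4)], [round(np.rad2deg(np.arctan2(*(A[j]-A[i])[[1,0]])),1) for i,j in ((0,1),(3,2),(0,3),(1,2))])
s=r.get_state(); print(s["tool_pos"],s["eef_rot"])
E
```

```text
foot [0.4214 0.3551 0.006 ] [np.float64(59.0), np.float64(43.6), np.float64(59.3), np.float64(44.3)] [np.float64(92.3), np.float64(93.0), np.float64(2.5), np.float64(3.0)]
top [0.4214 0.3549 0.05  ] [np.float64(56.8), np.float64(7.9), np.float64(56.9), np.float64(6.7)] [np.float64(93.7), np.float64(92.5), np.float64(1.6), np.float64(2.6)]
[0.4199 0.3513 0.1996] [-0.0454  0.999  -0.0013 -0.0008]
```

```bash
python3 -c "
from h import *
print(rel([.4214,.355,.10],2.7))"
```

```text
[array([-2. ,  3.7, 99.6]), array([-0.19,  0.04, 92.5 ])]
```

{"api": "carry_out", "payload": {"commands": [[0,0,0,0,0,8],[0,0,0,0,0,16],[-0.001,0.001,0.01,0,0,24],[-0.001,0.002,0.02,0,0,32],[-0.001,0.002,0.03,0,0,40],[-0.001,0.002,0.04,0,0,48],[-0.001,0.002,0.05,0,0,56],[-0.002,0.003,0.06,0,0,64],[-0.002,0.003,0.07,0,0,72],[-0.002,0.004,0.08,0,0,80],[-0.002,0.004,0.09,0,0,88],[-0.002,0.004,0.1,0,0,92.5]]}}

```text
clock: 26.7
tool_pos: [0.423, 0.3552, 0.1012]
eef_rot: [0.693, 0.721, 0.0, 0.0]
contact_force: [1.0, 0.7, -0.8]
opening: 0.998
```

{"api": "carry_out", "payload": {"commands": [[0,0,0,0,0,0],[0,0,0,0,0,0]]}}

```text
clock: 26.9
tool_pos: [0.4227, 0.3557, 0.1012]
eef_rot: [0.69, 0.724, 0.0, 0.0]
contact_force: [0.6, 1.0, 0.2]
opening: 1.004
```

```bash
python3 - <<'E'
from h import *
s=r.get_state();print(s["tool_pos"],s["eef_rot"],s["q"]); print(rel([.4214,.355,.012],2.7))
p=r.snapshot("wrist"); cv2.imwrite("pics/w7.png",p["img"])
print(rel([.4214,.355,.012],2.7))
E
```

```text
[0.4227 0.3557 0.1012] [0.6903 0.7236 0.0001 0.0002] [-0.8455  0.805   0.1055  1.9069 -0.1791  0.4384 -0.5626]
[array([-0.6, -1.3, 89.2]), array([ 0.02,  0.  , -0.  ])]
[array([-1.1, -1.4, 89.4]), array([ 0.04, -0.03,  0.  ])]
```

View pics/w7.png

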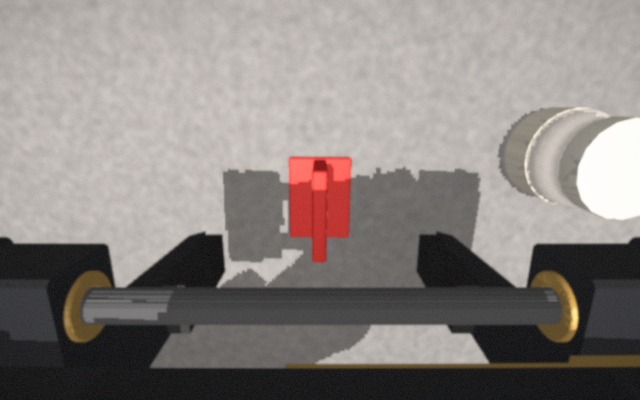

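{"api": "carry_out", "payload": {"commands": [[-0.001,-0.0008,0.03,0,0,0],[-0.001,-0.0008,0.055,0,0,0],[-0.001,-0.0008,0.075,0,0,0],[-0.001,-0.0008,0.084,0,0,0],[-0.001,-0.0008,0.088,0,0,0],[-0.001,-0.0008,0.088,0,0,0]]}}

```text
clock: 27.55
tool_pos: [0.4216, 0.3557, 0.0129]
eef_rot: [0.69, 0.724, 0.0, -0.0]
contact_force: [0.2, -1.1, 0.4]
opening: 1.0
```

{"api": "carry_out", "payload": {"commands": [[0,0,0,0,0,0],[0,0,0,0,0,0],[0,0,0,0,0,0],[0,0,0,0,0,0],[0,0,0,0,0,0],[0,0,0,0,0,0],[0,0,0,0,0,0],[0,0,0,0,0,0],[0,0,0,0,0,0]], "fingers": 255, "grip_force": 15}}

```text
clock: 28.45
tool_pos: [0.4212, 0.3556, 0.0125]
eef_rot: [0.69, 0.723, -0.0, -0.0]
contact_force: [-0.3, 1.1, -0.3]
opening: 0.201
```

{"api": "carry_out", "payload": {"commands": [[0,0,0,0,0,0],[0,0,0,0,0,0],[0,0,0,0,0,0],[0,0,0,0,0,0]]}}

```text
clock: 28.85
tool_pos: [0.4213, 0.3557, 0.0125]
eef_rot: [0.69, 0.723, 0.0, -0.0]
contact_force: [0.5, 0.2, -0.2]
opening: 0.103
```

{"api": "carry_out", "payload": {"commands": [[0,0,-0.01,0,0,0],[0,0,-0.03,0,0,0],[0,0,-0.06,0,0,0],[0,0,-0.1,0,0,0],[-0.005,0,-0.14,0,0,0],[-0.02,0,-0.18,0,0,0],[-0.05,0,-0.21,0,0,0],[-0.085,0,-0.235,0,0,0],[-0.12,0,-0.245,0,0,0],[-0.155,0,-0.245,0,0,0],[-0.19,0,-0.245,0,0,0],[-0.225,0,-0.245,0,0,0]]}}

```text
clock: 30.05
tool_pos: [0.4313, 0.1294, 0.2583]
eef_rot: [0.69, 0.723, 0.0, 0.0]
contact_force: [0.6, -0.3, -1.1]
opening: 0.104
```

{"api": "carry_out", "payload": {"commands": [[-0.035,0,0,0,0,0],[-0.07,0,0,0,0,0],[-0.105,-0.003,0,0,0,0],[-0.14,-0.006,0,0,0,0],[-0.17,-0.009,0,0,0,0],[-0.19,-0.009,0,0,0,0],[-0.2,-0.009,0,0,0,0],[-0.2,-0.009,0,0,0,0]]}}

```text
clock: 30.85
tool_pos: [0.432, -0.0703, 0.2579]
eef_rot: [0.691, 0.723, 0.0, 0.0]
contact_force: [-0.0, -0.2, -0.3]
opening: 0.106
```

```bash
python3 - <<'E'
from h import *
s=r.get_state();print(s["tool_pos"],s["eef_rot"],s["q"],s["opening"]); print(rel([.5245,-.072,.200],5.35))
p=r.snapshot("scene"); cv2.imwrite("pics/s8.png",p["img"][80:300,200:470].repeat(2,0).repeat(2,1))
E
```

```text
[ 0.432  -0.0703  0.2579] [0.6913 0.7226 0.0001 0.0003] [-0.0319  0.4243  0.1276  2.0883 -0.0883  0.6333  0.2001] 0.10641376894491489
[array([-5.8, 92.3, 57.9]), array([ 0.03,  0.01, -2.81])]
```

View pics/s8.png

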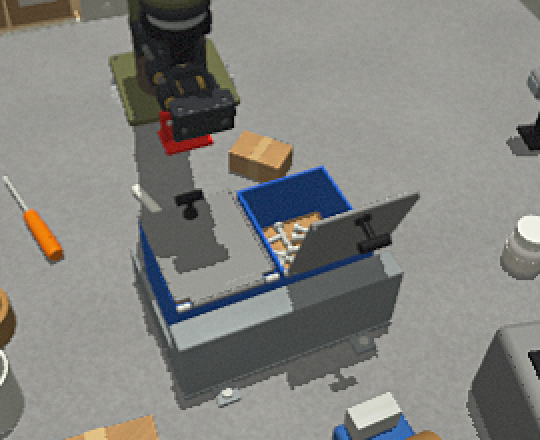

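{"api": "carry_out", "payload": {"commands": [[-0.001,0.02,0,0,0,-0.5],[-0.003,0.045,0,0,0,-1.5],[-0.005,0.07,0,0,0,-2.8],[-0.006,0.087,0.005,0,0,-2.8],[-0.006,0.092,0.02,0,0,-2.8],[-0.006,0.092,0.04,0,0,-2.8],[-0.006,0.092,0.058,0,0,-2.8],[-0.006,0.092,0.075,0,0,-2.8],[-0.006,0.092,0.088,0,0,-2.8],[-0.006,0.092,0.094,0,0,-2.8],[-0.006,0.092,0.094,0,0,-2.8],[-0.006,0.092,0.094,0,0,-2.8]]}}

```text
clock: 32.1
tool_pos: [0.5247, -0.0703, 0.1639]
eef_rot: [0.672, 0.74, 0.0, 0.0]
contact_force: [-0.4, 0.7, -0.1]
opening: 0.105
```

```bash
python3 - <<'E'
from h import *
s=r.get_state();print(s["tool_pos"],s["eef_rot"],s["opening"]); print(rel([.5245,-.072,.1505],5.35))
p=r.snapshot("scene"); cv2.imwrite("pics/s9.png",p["img"][80:300,200:470].repeat(2,0).repeat(2,1))
p=r.snapshot("wrist"); cv2.imwrite("pics/w9.png",p["img"])
E
```

```text
[ 0.5247 -0.0703  0.1639] [0.6721 0.7404 0.0003 0.0002] 0.10514636476074248
[array([-1.7, -0.4, 13.4]), array([ 0.04, -0.01,  0.19])]
```

View pics/s9.png

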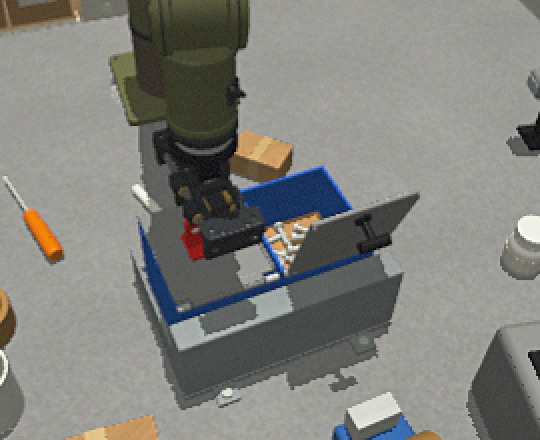

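View pics/w9.png

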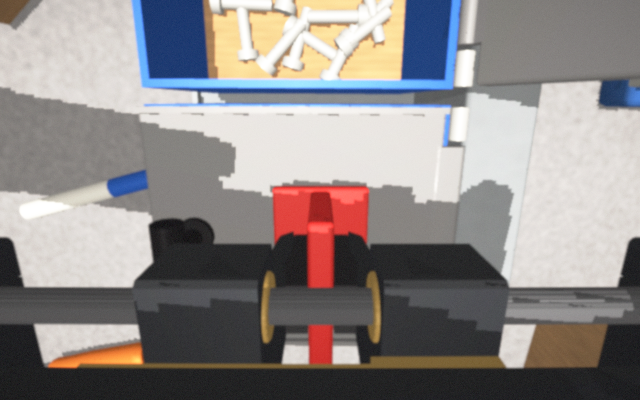

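Wrist view: the sign (col 320) hangs over the clear area, about midway between the handle (col 180) and the hinge (col 460). Lower until contact.

{"api": "carry_out", "payload": {"commands": [[-0.001,0,0.004,0,0,0],[-0.0015,0,0.008,0,0,0],[-0.0015,0,0.011,0,0,0],[-0.0015,0,0.0125,0,0,0],[-0.0015,0,0.0125,0,0,0]]}}

```text
clock: 32.7
tool_pos: [0.5244, -0.0725, 0.1507]
eef_rot: [0.672, 0.74, -0.0, -0.0]
contact_force: [0.1, -0.4, -0.3]
opening: 0.1
```

{"api": "carry_out", "payload": {"commands": [[0,0,0.0007,0,0,0],[0,0,0.0012,0,0,0],[0,0,0.0012,0,0,0]]}}

```text
clock: 33.0
tool_pos: [0.5245, -0.0725, 0.1504]
eef_rot: [0.673, 0.74, 0.0, 0.0]
contact_force: [-1.0, 0.2, 4.5]
opening: 0.105
```

{"api": "carry_out", "payload": {"commands": [[0,0,-0.0004,0,0,0],[0,0,-0.0004,0,0,0],[0,0,-0.0004,0,0,0],[0,0,-0.0004,0,0,0],[0,0,-0.0004,0,0,0],[0,0,-0.0004,0,0,0]], "fingers": 170}}

```text
clock: 33.6
tool_pos: [0.5245, -0.0725, 0.1502]
eef_rot: [0.672, 0.74, 0.0, -0.0]
contact_force: [0.6, 0.4, 0.2]
opening: 0.335
```

{"api": "carry_out", "payload": {"commands": [[0,0,-0.01,0,0,0],[0,0,-0.025,0,0,0],[0,0,-0.045,0,0,0],[0,0,-0.07,0,0,0],[0,0,-0.1,0,0,0],[0,0,-0.13,0,0,0],[0,-0.03,-0.13,0,0,0],[0,-0.07,-0.13,0,0,0],[0,-0.11,-0.13,0,0,0],[0,-0.11,-0.13,0,0,0]]}}

```text
clock: 34.6
tool_pos: [0.4083, -0.0836, 0.2805]
eef_rot: [0.673, 0.739, -0.002, -0.003]
contact_force: [0.6, 0.5, 0.4]
opening: 0.334
```

```bash
python3 - <<'E'
from h import *
s=r.get_state();print(s["clock"],s["tool_pos"],s["contact_force"],s["opening"])
p=r.snapshot("scene"); cv2.imwrite("pics/s10.png",p["img"][80:300,200:470].repeat(2,0).repeat(2,1))
for l in ["sign","top_right","tape","mug","jar"]: print(l,[(np.array(d["xyz"]),round(d["p"],2)) for d in r.spot_point(p,l)[:2]])
s=r.get_state(); p=r.snapshot("wrist"); cv2.imwrite("pics/w10.png",p["img"])
E
```

```text
34.6 [ 0.4083 -0.0836  0.2805] [0.5883 0.4522 0.4122] 0.3342977038938516
sign [(array([ 0.5275, -0.0722,  0.1391]), 0.63)]
top_right [(array([ 0.5203, -0.0734,  0.1434]), 0.8), (array([ 0.5834, -0.3785,  0.0038]), 0.2)]
tape [(array([ 0.4562, -0.3855, -0.0004]), 0.73)]
mug [(array([ 0.585 , -0.3798,  0.0035]), 0.73), (array([0.5886, 0.003 , 0.0004]), 0.68)]
jar [(array([0.5783, 0.396 , 0.0001]), 0.74), (array([ 0.5942, -0.0607,  0.1323]), 0.55)]
```

View pics/s10.png

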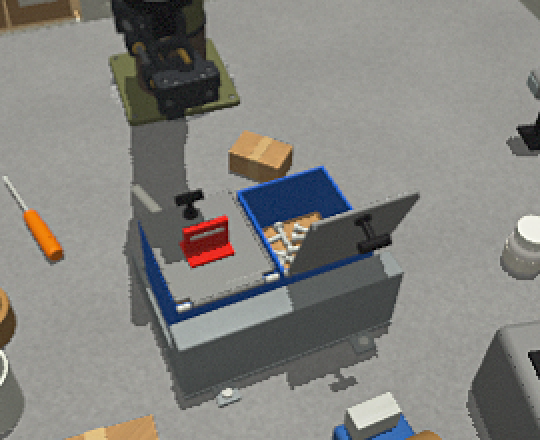

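View pics/w10.png

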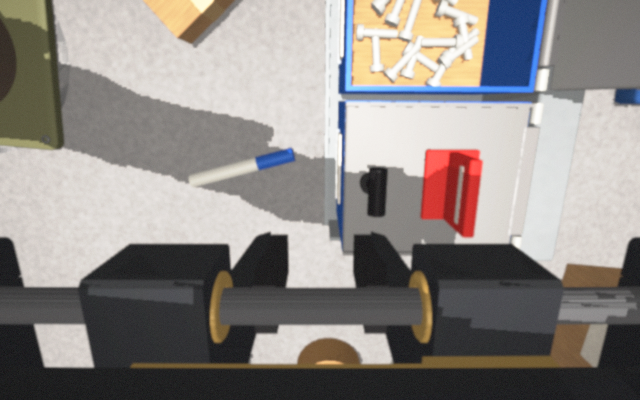

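The pictures show the sign upright in the middle of the shut right lid, the left lid leaning well back, and the arm clear of everything.

{"api": "carry_out", "payload": {"commands": [[0,0,0,0,0,0],[0,0,0,0,0,0],[0,0,0,0,0,0]]}}

```text
clock: 35.25
tool_pos: [0.4151, -0.083, 0.2801]
eef_rot: [0.672, 0.74, -0.0, -0.0]
contact_force: [0.4, -0.4, 0.1]
opening: 0.333
```

```bash
python3 -c "
from h import *
print(r.finish_job())"
```

```text
the job is handed in; nothing more can be done
None
```

The job is handed in: the left lid is open, and the right lid, which binds, is shut with the hold sign standing on it. `finish_job` gave no verdict. The clock stood at 35.25 s of the 64 s allowed.

- **Left lid:** it swung freely, with about 2–3 N along the swing up to 1.05 rad. I moved the handle to the commanded 1.8 rad position and let go. It stayed leaning back in the pictures.
- **Right lid:** it started binding at about 0.55 rad, and the force along the swing rose from about 3 N to about 11 N (12 N in total at the handle). I stopped there and lowered it with the bar gripped all the way. The gripper ended within 0.1 mm of its starting height.
- **Sign:** the last pictures show it upright on the right lid. The detector put it at (0.5275, -0.0722, 0.139) m, about 4 mm from my estimate of the middle of the clear area and 7 mm from the detector's own.
- **Tape roll, mug and jar:** the detector found them within about 6 mm of where it first saw them, which is within its error.
- **Arm:** it is clear of everything, with under 1 N on the tool.

I had no direct reading of the lid angles or the force inside the hinge. Those rest on the handle positions, the wrist forces and the pictures.

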